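# Seat the vial carousel on its keyed drive unit

## Task

The round vial carousel has been put on its drive unit crooked and sits up on its feet. Without lifting it off, press it lightly and turn it, either way, until the bar handle lines up with the two index posts and the carousel drops fully home, then let go. Be gentle, and leave the other things on the bench where they are.

Things in the scene. Friction and masses are not known exactly. Their poses are not given: they have to be found in the camera images.
- drive: Fixed square drive unit with a pale top plate 206 x 206 mm, flat top 60 mm above its origin (centre of its underside, on the bench). Hidden in the top are four pockets 12 mm deep: 17 (x) x 19 (y) mm ones centred 50 mm either side along its x axis, 19 (x) x 17 (y) mm ones 30 mm either side along its y axis.
- spindle_foot (a point): Centre of the drive unit's top face. A steel spindle 12 mm in diameter stands here, 34 mm high, inside the carousel's bore (about 1.2 mm play all round).
- index_post (a point): Top of one of the two steel index posts, 10 mm in diameter and 29 mm high, standing on the drive unit's top at 93 mm from the centre along its +x axis and, the same, along its -x axis.
- carousel: Loose round aluminium vial carousel, 0.3 to 0.65 kg. Origin on its axis, level with its feet's lower faces. Feet 10 mm high, at 50 mm both ways along its x axis and 30 mm both ways along y; they fit the pockets, 2.5 mm to spare each side, when its x axis lies along the drive unit's, either way round. Deck 160 mm across, z 10 to 24 mm. At the start origin 60 mm above the drive unit's; home 50 mm.
- handle_top (a point): Centre of the top of the carousel's black bar handle, 60 mm above the carousel's origin. The bar runs along the carousel's x axis, 84 mm long, 26 mm wide, 36 mm high above the deck; the deck beside it is bare out to 65 mm from the axis, then vials up to 19 mm above the deck. At the start 0.45 to 1.57 rad out of line with the posts, either way. Turns freely; drops in within about 0.03 rad.
- bottle: Bystander: glass reagent bottle with a blue cap, 60 mm in diameter, 125 mm tall, beside the drive unit; origin at the centre of its foot.
- jar: Bystander: small amber jar, 48 mm in diameter, 55 mm tall, beside the drive unit; origin at the centre of its foot.
- wrench: Bystander: steel wrench 140 mm long lying on the bench beyond the drive unit; origin at its underside, handle to its -x.
- screwdriver: Bystander: screwdriver 170 mm long lying on the bench at the left; origin at its underside.
- beaker: Bystander: glass beaker, 70 mm in diameter, 85 mm tall, at the right; origin at the centre of its foot.
- rack: Bystander: white vial rack, 90 x 150 x 43 mm, at the left; origin at the centre of its underside.
- septa_box: Bystander: flat cardboard box, 100 x 70 x 30 mm, at the right; origin at the centre of its underside.
Mind the look-alikes: they are no part of the job. Of the things shaped like the carousel, the aluminium one is meant.

How it is judged (in metres and radians):
At the end, for the whole second after the job is handed in: The carousel is home and at rest on the drive unit: its origin less than 52.5 mm above the drive unit's origin (50 mm is flat home), within 5 mm of its centre, level within 0.04 rad, handle in line with the index posts within 0.1 rad (z of carousel in the frame of drive below 0.0525 m and angle between carousel's own z axis and vertical below 0.04 rad and horizontal distance between carousel and drive below 0.005 m and angle between the x axis of carousel and the x axis of drive, either way round below 0.1 rad and linear speed of carousel below 0.02 m/s); the robot touches nothing.
It fails at once if the carousel is lifted more than 12 mm off the drive unit's top face (z of carousel in the frame of drive above 0.072 m).
It fails at once if the carousel is pressed onto the drive unit with more than 150 N (contact force between carousel and drive above 150 N).
It fails at once if a bystander is moved by more than 30 mm (distance of any of bottle, jar, wrench, screwdriver, beaker, rack, septa_box from where it was at the start of the episode above 0.03 m).
It also fails if it takes over 42 s, if anything falls off the work surface, if the arm or the gripper's body presses on something with over 40 N, if the wrist force passes 120 N, or if a joint passes its speed limit or range.

## Robot

A 7-joint arm with a two-finger parallel gripper is mounted at the origin on the work surface. World frame = base frame: x ahead of the robot, y to its left, z up, the work surface at z = 0. Lengths are in mm, angles in rad, forces in N, time in s.
With the tool pointing down it reaches from about 400 to 850 mm from the base axis. Payload 10.4 kg.
Tool frame: the origin (TCP) lies midway between the tips of the shut fingers; the grasp point (between the pads) lies 19 mm behind it; z points along the fingers, y is the line along which they close (so a half turn about z gives the same grasp; the last joint's range is limited). The gripper opens to 85 mm and grips with 20 to 120 N. Pads are 22 mm wide; open, the fingers measure 114 mm over their backs; the gripper's body (76 mm by 85 mm) begins 54 mm behind the grasp point. The pads swing forward as they close: fully open they stand 13 mm farther back than shut.
Start: joints at [-1.233, 0.332, -0.065, 1.46, 0.022, 1.35, -0.088], TCP at [220.627, 584.786, 231.338] pointing down, gripper open.
Joint ranges: [-2.6, 2.6], [-0.5, 2.12], [-1.47, 1.34], [0.16, 2.42], [-1.27, 4.41], [0.06, 2.06], [-2.6, 2.6]. Speed limits (rad/s): [2.22, 2.22, 2.79, 2.79, 3.14, 3.14, 3.14].

## Interface

Orientations are given as a unit quaternion [x, y, z, w].
In Python, from workcell import manip, capture, ticket gives the robot as it stands. Calls block until the motion is done:
- manip.move_to(position, orientation): joint-space move of the TCP to a pose.
- manip.movel(position, vel=150, orientation=None): straight line of the TCP; orientation=None keeps the orientation; vel is the mean speed in mm/s.
- manip.move_joints(angles): joint-space move.
- manip.gripper_open() and manip.gripper_close(force=None): open the fingers fully, or close them until they stop; force is the grip in N (None keeps the last).
- manip.pause(seconds).
- manip.ik(position, orientation): joint angles nearest the present ones, or None.
- manip.read_state(): the state.
- capture(name): name is "scene" or "top"; returns a dict with "frame" (420x560x3 uint8, red, green, blue), "mtx" (3x3 intrinsics, pixels), "k1" (the pictures are not rectified: a ray, as slopes to the right and down, at radius r is drawn at 1 + k1 r^2 times it, then the intrinsics apply), "R" (3x3) and "t" (3): a world point X has camera coordinates R X + t. Camera axes: x right, y down, z forward; pixel columns grow to the right and rows downward; lengths in mm; the calibration is good to about 2 mm. A picture is of the moment at which its call begins. There is no depth.
A pose or a line that the arm cannot do raises manip.IKError and nothing moves.
- ticket.job_done(): hands the job in; it is judged then, once.
The state is a dict: "time": time; "joints": joint angles; "joint_velocities": joint speeds; "tau": joint torques, N m; "eef_pos": TCP position; "tcp_rot": TCP orientation; "wrist_force": force on the tool from outside, world axes, zero at the start; "torque": the same for the moment, N m; "finger_gap": finger opening in mm; "grasp_force": force on a finger pad.
Only numpy, scipy, OpenCV 4.12 (cv2) and the standard library are available. Lean on these libraries where they do the work, as an engineer would, in place of code of your own. Each camera call takes 0.05 s, during which the arm holds its last target. There are 200 camera calls.

## Working session

There is one attempt and no reset: what is moved stays moved. The work goes in short steps, each a Python script; the robot and the scene stay as the last script left them, time stands still between calls to the robot, and variables do not carry over. Pictures are saved under pics/ and viewed, at most 10 in all, crops included, and the job is handed in when it is done.

```bash
mkdir -p pics; ls; python3 - <<'E'
from workcell import manip, capture, ticket
import cv2,pickle
for n in("scene","top"):
    c=capture(n); pickle.dump(c,open(f"pics/{n}.pkl","wb")); cv2.imwrite(f"pics/{n}0.png",c["frame"][:,:,::-1])
    print(n,c["mtx"].tolist(),c["k1"],c["R"].round(3).tolist(),c["t"])
print(manip.read_state())
E
```

```text
pics
scene [[440.07833833905084, 0.0, 273.8155113766647], [0.0, 440.07833833905084, 207.2850830217779], [0.0, 0.0, 1.0]] -0.08400538621224256 [[0.867, 0.498, 0.008], [0.3, -0.509, -0.807], [-0.398, 0.702, -0.59]] [-467.91840361  -66.33986675 1497.78211812]
top [[546.8360029957558, 0.0, 281.7061079423486], [0.0, 546.8360029957558, 200.34414452898594], [0.0, 0.0, 1.0]] -0.1721296320632017 [[0.028, -1.0, -0.005], [-0.997, -0.028, -0.067], [0.067, 0.006, -0.998]] [  -4.9336849   556.44259382 1467.67179981]
{'time': 0.1, 'joints': array([-1.23260687,  0.33280316, -0.06467762,  1.46087203,  0.02160797,
        1.34990196, -0.08850775]), 'joint_velocities': array([-0.00144487, -0.00082031,  0.00070574, -0.00235851,  0.00121136,
        0.00027574, -0.00037521]), 'tau': array([ 1.19860877e-03, -6.26744270e+01,  4.91651811e-02, -3.92428243e+01,
        1.64257817e-02,  6.90490837e-03, -1.74915306e-05]), 'eef_pos': array([220.53046472, 584.43379973, 230.59186498]), 'tcp_rot': array([ 1.79421626e-01,  9.83772059e-01, -6.39642657e-04, -7.89625588e-05]), 'wrist_force': array([-1.04656634,  0.06413048, -0.30924198]), 'torque': array([-0.02367201, -0.0281926 , -0.03300339]), 'grasp_force': 0.0, 'finger_gap': 85.36016997750342}
```

View pics/scene0.png

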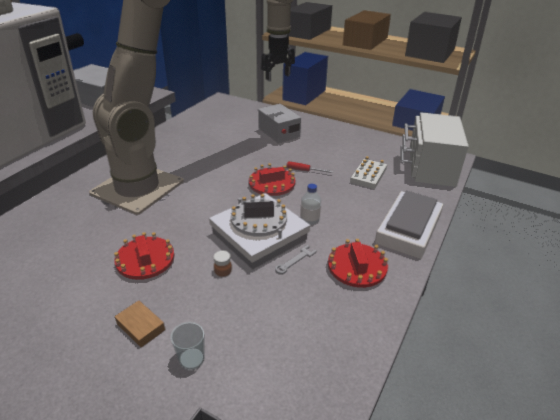

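View pics/top0.png

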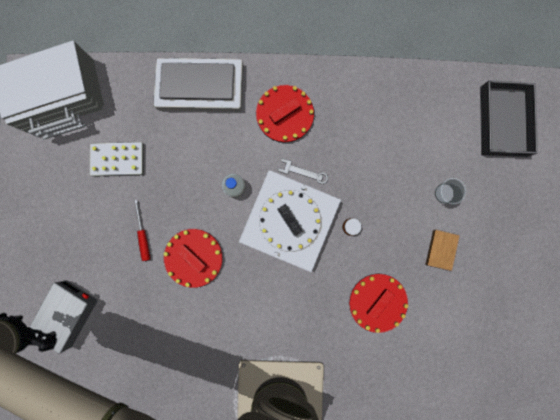

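Carousel candidates in the top picture are three red ones at (285,113), (193,258) and (379,303), and a grey one with a black bar at (291,221) on the pale drive. The grey one fits the description: aluminium, black bar, on the drive. I'll confirm it in an enlarged crop.

```bash
python3 - <<'E'
import cv2
i=cv2.imread("pics/top0.png")[160:280,215:375]
cv2.imwrite("pics/crop1.png",cv2.resize(i,None,fx=5,fy=5,interpolation=cv2.INTER_CUBIC))
E
```

```text
(no output)
```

View pics/crop1.png

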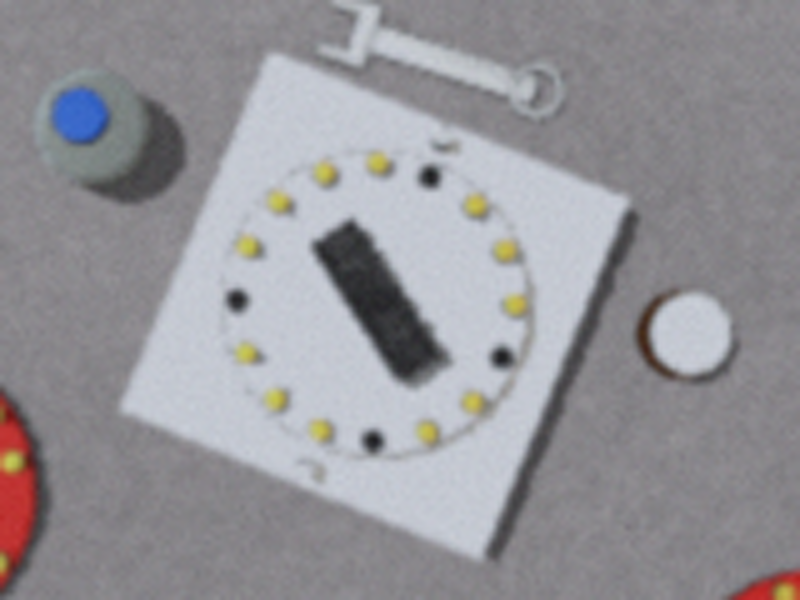

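The crop shows the aluminium carousel with its black bar running from (332,230) to (430,374). The posts are at (446,144) and (313,469), and the plate corners at (270,53), (632,203), (490,560) and (122,408). Next I'll turn these into world positions.

```bash
cat > h.py <<'E'
import numpy as np, cv2
from scipy.spatial.transform import Rotation as Ro
def px2w(c,uv,z):
    """pixels -> world points on plane z"""
    d=np.array([c["k1"],0,0,0,0.])
    n=cv2.undistortPoints(np.array(uv,float).reshape(-1,1,2),c["mtx"],d,).reshape(-1,2)
    # given model: x_d = x_u(1+k1 r^2), same as OpenCV k1
    R=c["R"];t=np.array(c["t"]);o=-R.T@t
    r=np.c_[n,np.ones(len(n))]@R
    return o+r*((z-o[2])/r[:,2])[:,None]
def crop(uv,s=5,o=(215,160)): return (np.array(uv,float)+.5)/s-.5+np.array(o)
def quat(yaw):  # tool down, tool x at yaw in world
    return (Ro.from_euler('z',yaw)*Ro.from_euler('x',np.pi)).as_quat()
E
python3 - <<'E'
from h import *; import pickle
from workcell import manip
c=pickle.load(open("pics/top.pkl","rb"))
k=px2w(c,crop([(270,53),(632,203),(490,560),(122,408)]),60)
b=px2w(c,crop([(312,242),(352,218),(450,360),(412,388)]),120)
p=px2w(c,crop([(446,144),(313,469)]),89)
e=px2w(c,crop([(332,230),(430,374)]),120)
a=lambda v:np.arctan2(v[1],v[0])
print(k.round(1),k.mean(0)); print("bar",b.mean(0),e.mean(0),np.linalg.norm(e[0]-e[1]))
print("edges",[a(k[i]-k[(i+1)%4]) for i in range(4)],[np.linalg.norm(k[i]-k[(i+1)%4]) for i in range(4)])
print("posts",p.mean(0),a(p[0]-p[1]),np.linalg.norm(p[0]-p[1]))
ya=a(e[0]-e[1]); print("barang",ya,a(b[0]-b[3]),a(b[1]-b[2]))
P=k.mean(0)[:2]
j0=manip.read_state()["joints"]
print(Ro.from_quat(manip.read_state()["tcp_rot"]).as_matrix().round(2))
for y in (ya,ya-np.pi,ya+np.pi): 
  for z in (200,92):
    j=manip.ik([*P,z],quat(y)); print(y,None if j is None else np.round(j,2))
E
```

```text
[[ 632.8   47.5   60. ]
 [ 558.4 -146.3   60. ]
 [ 368.3  -76.    60. ]
 [ 442.6  119.9   60. ]] [500.50540085 -13.7124046   60.        ]
bar [500.53538693 -14.49517172 120.        ] [500.52724255 -14.24001522 120.        ] 88.02330562205502
edges [np.float64(1.2044394850285383), np.float64(-0.35452313247288325), np.float64(-1.9332487860026133), np.float64(2.777873854285445)] [np.float64(207.64678310971792), np.float64(202.6855456372146), np.float64(209.51003104394877), np.float64(203.49006740112938)]
posts [499.3428325  -14.02867404  89.        ] -0.36080804598406424 181.6001898608867
barang 0.6250712277367558 0.6284295752185788 0.6312112140261369
[[-0.94  0.35 -0.  ]
 [ 0.35  0.94 -0.  ]
 [-0.   -0.   -1.  ]]
0.6250712277367558 [-0.67  0.07  0.64  1.86 -0.04  1.23 -0.96]
0.6250712277367558 [-0.66  0.21  0.66  1.98 -0.16  1.   -0.87]
-2.5165214258530373 [-0.62  0.07  0.58  1.85 -0.04  1.23  2.17]
-2.5165214258530373 [-0.56  0.2   0.55  1.97 -0.12  1.    2.24]
3.766663881326549 [-0.62  0.07  0.58  1.85 -0.04  1.23  2.17]
3.766663881326549 [-0.56  0.2   0.55  1.97 -0.12  1.    2.24]
```

```bash
python3 - <<'E'
from h import *
from workcell import manip, capture
def s(l): 
    r=manip.read_state(); print(l,round(r["time"],2),r["eef_pos"].round(1),"F",r["wrist_force"].round(1),"M",r["torque"].round(2),"gap",round(r["finger_gap"],1),r["grasp_force"])
P=[500.5,-14.]; q=quat(.628)
manip.move_to([*P,200],q); s("hover")
manip.movel([*P,94],vel=80); s("down")
manip.gripper_close(25); s("grip")
c=capture("scene"); i=c["frame"][150:270,180:340,::-1]
cv2.imwrite("pics/g1.png",cv2.resize(i,None,fx=4,fy=4,interpolation=cv2.INTER_CUBIC))
E
```

```text
hover 2.46 [500.7 -12.9 200. ] F [-0.3 -0.4 -0.1] M [-0.01  0.02 -0.03] gap 85.5 0.0
down 3.93 [500.8 -14.   94.4] F [ 0.1 -0.8 -0.2] M [-0.02 -0.01  0.01] gap 85.4 0.0
grip 4.5 [500.2 -13.3  94.2] F [-3.8  3.3  6.2] M [ 0.58  0.73 -0.15] gap 25.5 24.70017045736313
```

View pics/g1.png

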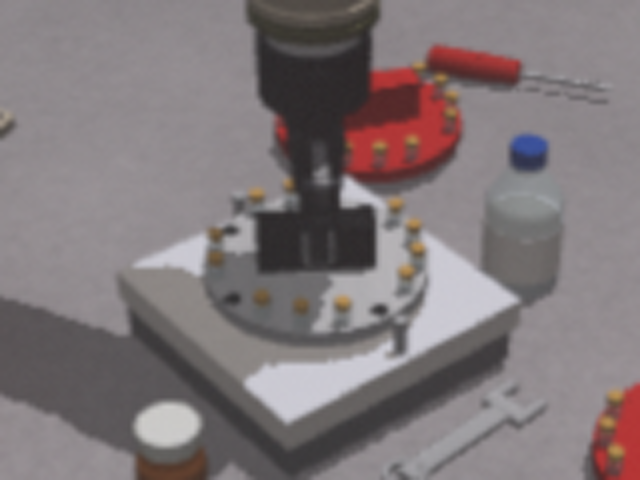

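The fingers hold the bar (crop (315,240)) squarely and clear of the vials. Next: press lightly and turn towards the posts in steps, watching the force.

```bash
python3 - <<'E'
from h import *
from workcell import manip
P=[500.5,-14.]
def s(l): 
    r=manip.read_state(); print(l,round(r["time"],2),r["eef_pos"].round(1),"F",r["wrist_force"].round(1),"Mz",r["torque"].round(2)[2],"gap",round(r["finger_gap"],1)); return r
manip.movel([*P,93],vel=10); s("press")
z=93
for y in (.4,.15,-.1,-.28):
    manip.movel([*P,z],orientation=quat(y),vel=20); f=s(y)["wrist_force"]
    if f[2]>20: z+=1
    if f[2]<5: z-=1
    if np.linalg.norm(f[:2])>30: print("side"); break
E
```

```text
press 4.8 [500.2 -13.4  94.1] F [-10.3   2.4  18.7] Mz -0.12 gap 25.8
0.4 5.17 [500.9 -13.2  94. ] F [-5.6  3.3 14.5] Mz -0.39 gap 25.7
0.15 5.58 [500.9 -13.6  94. ] F [-5.   1.9 15.1] Mz -0.44 gap 26.0
-0.1 5.97 [500.7 -14.   94. ] F [-6.1  0.9 16.1] Mz -0.45 gap 25.6
-0.28 6.31 [500.6 -14.1  93.6] F [-3.4  0.6  9.4] Mz -0.51 gap 25.9
```

```bash
python3 - <<'E'
from h import *
from workcell import manip
P=[500.5,-14.]; z=92.5
for y in np.arange(-.30,-.46,-.015):
    manip.movel([*P,z],orientation=quat(y),vel=10); manip.pause(.15)
    r=manip.read_state(); f=r["wrist_force"]
    x=Ro.from_quat(r["tcp_rot"]).as_matrix()[:,0]
    print(round(y,3),round(np.arctan2(x[1],x[0]),3),round(r["time"],2),r["eef_pos"].round(1),f.round(1),r["torque"].round(2)[2])
    if f[2]<8 or r["eef_pos"][2]<92.8: z-=1.5
    if z<87: break
E
```

```text
-0.3 -0.3 6.71 [500.7 -14.2  93.2] [-4.1  0.4 11. ] -0.0
-0.315 -0.315 7.11 [500.8 -14.2  92.7] [-1.  -1.9  4.3] 0.09
-0.33 -0.33 7.56 [500.8 -14.1  91. ] [ 2.7  1.5 -3.6] -0.18
-0.345 -0.345 8.01 [500.1 -14.   89.2] [ 0.5 -0.5 -4.3] 0.04
-0.36 -0.36 8.46 [500.5 -14.   88. ] [ 0.1  0.5 -4.4] 0.01
```

It is dropping freely at -0.36 and the arm is carrying its weight. I'll lower it the rest of the way and let go.

```bash
python3 - <<'E'
from h import *
from workcell import manip, capture
P=[500.5,-14.]
for z in (86.5,85.5,84.5,83.5,82.5):
    manip.movel([*P,z],vel=10); manip.pause(.15)
    r=manip.read_state(); f=r["wrist_force"]; print(z,round(r["time"],2),r["eef_pos"].round(1),f.round(1))
    if f[2]>12: break
manip.gripper_open()
r=manip.read_state(); print(r["time"],r["wrist_force"].round(1),r["finger_gap"])
manip.movel([*P,220],vel=100)
manip.move_joints([-1.233, 0.332, -0.065, 1.46, 0.022, 1.35, -0.088])
print(manip.read_state()["time"])
ims=[]
for n,o in(("top",(215,160)),("scene",(180,150))):
    i=capture(n)["frame"][o[1]:o[1]+120,o[0]:o[0]+160,::-1]
    ims.append(cv2.resize(i,(400,300) if 0 else None,fx=2.5,fy=2.5,interpolation=cv2.INTER_CUBIC))
cv2.imwrite("pics/end.png",np.hstack(ims))
E
```

```text
86.5 8.91 [500.6 -14.   86.6] [ 0.5  0.  -3.7]
85.5 9.31 [500.5 -13.9  85.6] [-2.3  0.9 -0.3]
84.5 9.71 [500.5 -13.9  84.5] [-2.1  1.3  0.1]
83.5 10.11 [500.5 -14.   83.8] [-4.9  1.7  5.6]
82.5 10.51 [500.6 -13.9  83.7] [-10.8   1.7  21.1]
11.1167 [-0.6 -0.2  0.4] 85.37659441341387
15.0
```

View pics/end.png

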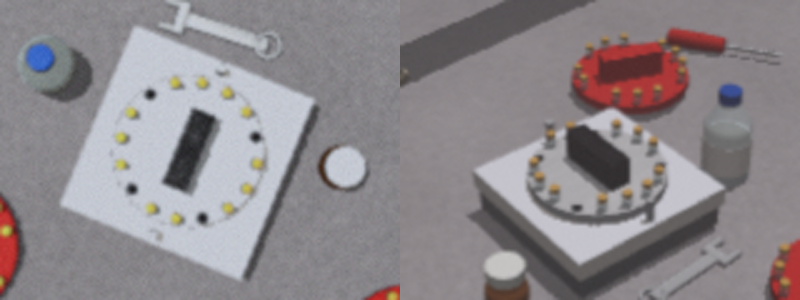

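The bar, from (203,112) to (178,187) in the left crop, lines up with the posts at (222,71) and (157,235). The deck sits level and low. The tool went from 94.1 to 83.7 mm with firm contact at the end, a drop of about 10 mm, so the carousel is home. The bystanders near the drive are where they were.

```bash
python3 -c "
from workcell import ticket
print(ticket.job_done())"
```

```text
the job is handed in; nothing more can be done
None
```

The carousel was turned about 1 rad into line with the index posts, dropped about 10 mm to home and was let go. I then handed the job in at about 15 s; it returned no verdict.

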